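# Fish the long suspension link out of the half-covered parts bin

### The arm

A 6-joint arm with a two-finger parallel gripper is mounted at the origin on the work surface. World frame = base frame: x ahead of the robot, y to its left, z up, the work surface at z = 0. Lengths are in m, angles in rad, forces in N, time in s.
With the tool pointing down it reaches from about 0.375 to 0.925 m from the base axis. Payload 5.7 kg.
Tool frame: the origin (TCP) lies at the very end of the fingers, on their centre line; the grasp point (between the pads) lies 19 mm behind it; z points along the fingers, y is the line along which they close (so a half turn about z gives the same grasp; the last joint's range is limited). The gripper opens to 88 mm and grips with 3 to 60 N. Pads are 20 mm wide; open, the fingers measure 115 mm over their backs; the gripper's body (75 mm by 178 mm) begins 61 mm behind the grasp point.
Start: joints at [1.225, 0.359, 1.51, -0, 1.272, -0.115], TCP at [0.137, 0.584, 0.223] pointing down, gripper open.
Joint ranges: [-2.97, 2.97], [-1.01, 2.36], [0.21, 2.38], [-0.96, 4.11], [0.2, 2.71], [-2.98, 2.98]. Speed limits (rad/s): [2.39, 2.39, 3.14, 3.14, 3.14, 3.14].

### API

Orientations are given as a unit quaternion [w, x, y, z].
In Python, from plant import robot, imaging gives the robot as it stands.
- The arm moves only by the tool step_arm, never from a script. Its argument "series" is one flat list of numbers, 7 for each row, row after row: the turn, a rotation vector about the tool's x, y, z in degrees, then the shift along the tool's x, y, z in m, then the opening, from 0 (shut) to 1 (fully open). A call has 1 to 20 rows; each row shifts and turns the commanded pose from where the row before left it, along the tool's axes as they then stand; what a row does not reach is not made up. A row lasts 1/8 s, in which the tool goes at most 62.5 mm and 10.7 degrees, less where a joint would pass 70% of its speed; a pose out of reach is approached as far as the arm can. A call with a gripper value outside its range is refused whole. The fingers move at their own pace and stop on an object; the grip force is fixed at half the most. Time passes only in rows, so rows that do not move let the fingers close. It gives the time, the measured TCP pose, the force, the opening and the grip force at its end, in the units of the state.
- robot.get_state(): the state, without advancing time (a new reading comes with each control period).
- imaging.snapshot(name): name is "side" or "top"; returns a dict with "pixels" (480x640x3 uint8, red, green, blue), "camera_matrix" (3x3 intrinsics, pixels), "dist" ([k1, k2, p1, p2, k3] as OpenCV has them; the pictures are not rectified), "world_from_camera" (4x4, takes a point from camera to world coordinates). Camera axes: x right, y down, z forward; pixel columns grow to the right and rows downward; lengths in m; the calibration is good to about 2 mm. A picture is of the moment at which its call begins. There is no depth.
- robot.close_job(): hands the job in; it is judged then, once.
The state is a dict: "clock": time; "joint_pos": joint angles; "joint_velocities": joint speeds; "effort": joint torques, N m; "tcp_pos": TCP position; "tool_rot": TCP orientation; "contact_force": force on the tool from outside, world axes, zero at the start; "ft_torque": the same for the moment, N m; "gripper_width": finger opening in m; "gripper_force": force on a finger pad.
Only numpy, scipy, OpenCV 4.12 (cv2) and the standard library are available. Lean on these libraries where they do the work, as an engineer would, in place of code of your own. Each camera call takes 0.05 s, during which the arm holds its last target. There are 200 camera calls.

### The job

Take the long suspension link out of the half-covered bin through its opening, which is shorter than the link: tilt it and bring it out slanting, one end first, without wrenching it against the bin. Finish while still holding it in the gripper, motionless above the bin, all of it at least 5 cm higher than the bin's top, and leave the carton, the tin and the short link where they are.

Things in the scene. Friction and masses are not known exactly. Their poses are not given: they have to be found in the camera images.
- mouth (a point): centre of the bin's opening, level with the bin's top, 70 mm above the bench. x runs along the bin from its covered end to its lip end, y across, z up. The opening is 200 long (x -100 to 100) by 180 wide (y -90 to 90). A flat cover roofs the bin from x = -100 to its end wall (inner face x = -270); past x = 100 a lip roofs it to the other end wall (inner face x = 130).
- bin: blue sheet-steel bin fixed to the bench, 408 long x 230 wide x 70 high, all sheet 4 mm thick: inner floor 66 mm and underside of cover and lips 4 mm below mouth. 25 mm lips along both sides too, inner side walls 111 mm either side of the middle. Origin under its middle, on the bench; axes as mouth's, which lies at x = 70, z = 70 mm.
- link_mid (a point): middle and balance point of the long link: dark steel rod, 16 mm round, with a bush eye on each end (upright cylinder 40 mm across, 32 high). Eye centres 260 mm apart, 300 over all, 0.3 to 0.65 kg. x along the rod (bare from -110 to 110 mm), z up. It lies on the bin's floor, rod axis 16 mm above it, roughly along the bin: one end under the cover, the other near or under the lip.
- eye_a (a point): centre of the link's eye at its +x end (130 mm from link_mid), the one that starts at the bin's lip end
- eye_b (a point): centre of the link's eye at its -x end, the one that starts under the cover
- link: the long link as a whole; origin 16 mm below link_mid (centre of its underside), same axes
- carton: small brown carton with a white band, 70 x 100 x 36 mm, resting on the bin's cover; origin at the centre of its underside. Leave it there.
- tin: round tin 72 mm in diameter, 85 mm high, standing on the bench to the robot's left; origin at the centre of its underside. Leave it there.
- short_link: short link of the same make, eye centres 100 mm apart, 140 mm over all, 32 mm high, lying on the bench beyond the bin; origin at the centre of its underside. Leave it there.

How it is judged:
On the way:
1. one eye of the long link is out above the bin's top while the other is still inside (((z of eye_a in the frame of mouth above 0.012 m and z of eye_b in the frame of mouth below -0.012 m) or (z of eye_b in the frame of mouth above 0.012 m and z of eye_a in the frame of mouth below -0.012 m))), for 0.1 s.
At the end, for the whole second after the job is handed in: The long link is gripped by the fingers and touches nothing else, both eye centres more than 125 mm above the bench (55 mm above the bin's top), its middle within 250 mm (seen from above) of the bin's middle, slower than 0.03 m/s and 0.15 rad/s (height (world z) of each of eye_a, eye_b above 0.125 m and horizontal distance between link_mid and bin below 0.25 m and contact force between the fingers and link above 2 N and contact force between link and bin below 0.1 N and contact force between link and carton below 0.1 N and contact force between link and tin below 0.1 N and contact force between link and short_link below 0.1 N and linear speed of link below 0.03 m/s and angular speed of link below 0.15 rad/s); the arm keeps its last pose, push and grip.
It fails at once if the carton is moved more than 30 mm (distance of carton from where it was at the start of the episode above 0.03 m).
It fails at once if the tin is moved more than 30 mm (distance of tin from where it was at the start of the episode above 0.03 m).
It fails at once if the short link is moved more than 30 mm (distance of short_link from where it was at the start of the episode above 0.03 m).
It fails at once if the long link is wrenched against the bin with more than 60 N (contact force between link and bin above 60 N).
It also fails if it takes over 38 s, if anything falls off the work surface, if the arm or the gripper's body presses on something with over 40 N, if the wrist force passes 120 N, or if a joint passes its speed limit or range.

## Working session

There is one attempt and no reset: what is moved stays moved. The work goes in short steps, Python scripts to look and compute and a tool call to move; the robot and the scene stay as the last step left them, time stands still between calls to the robot, and variables do not carry over. Pictures are saved under pics/ and viewed, at most 10 in all, crops included, and the job is handed in when it is done.

Besides the shell and the picture viewer there is one more tool, called after "Call:" as name(argument=value, ...), one argument or row to a line, values as JSON. step_arm: Moves the arm, as the interface text tells. Its arguments: {"type":"object","properties":{"series":{"type":"array"}},"required":["series"]}

```bash
mkdir -p pics; ls; python3 - <<'E'
from plant import robot, imaging
import cv2,pickle,numpy as np
print(robot.get_state())
d={}
for n in("side","top"):
    s=imaging.snapshot(n); d[n]=s
    cv2.imwrite(f"pics/{n}0.png",s["pixels"][:,:,::-1]); print(n,s["camera_matrix"].tolist(),s["dist"],np.round(s["world_from_camera"],3).tolist())
pickle.dump(d,open("s0.pkl","wb"))
E
```

```text
pics
{'clock': 0.0, 'joint_pos': array([ 1.22488950e+00,  3.59478816e-01,  1.51142227e+00, -1.84495010e-05,
        1.27246399e+00, -1.15096785e-01]), 'joint_velocities': array([ 0.00141828,  0.001471  ,  0.00034037, -0.00075296, -0.0007336 ,
        0.00081003]), 'effort': array([ 6.67935146e-04, -5.15372443e+01, -2.70729929e+01,  6.77167252e-02,
        3.48190998e-02, -1.23330497e-04]), 'tcp_pos': array([0.13704166, 0.58344721, 0.22182903]), 'tool_rot': array([-1.93887609e-04,  1.15146280e-01,  9.93348151e-01, -8.64787045e-04]), 'contact_force': array([0.36090831, 0.18153697, 0.275897  ]), 'ft_torque': array([-0.00796848,  0.02748753,  0.00801026]), 'gripper_force': 0.0, 'gripper_width': 0.08812075490967342}
side [[502.71129631870826, 0.0, 323.28302865724663], [0.0, 502.71129631870826, 244.98100213973825], [0.0, 0.0, 1.0]] [-0.10084764  0.          0.          0.          0.        ] [[0.985, -0.098, 0.141, 0.474], [-0.172, -0.522, 0.835, -0.821], [-0.009, -0.847, -0.531, 0.671], [0.0, 0.0, 0.0, 1.0]]
top [[472.756814708037, 0.0, 326.82196080100164], [0.0, 472.756814708037, 233.26465481824167], [0.0, 0.0, 1.0]] [0.0284296 0.        0.        0.        0.       ] [[0.005, -0.987, 0.158, 0.469], [-1.0, -0.005, 0.001, 0.089], [-0.0, -0.158, -0.987, 0.902], [0.0, 0.0, 0.0, 1.0]]
```

View pics/top0.png

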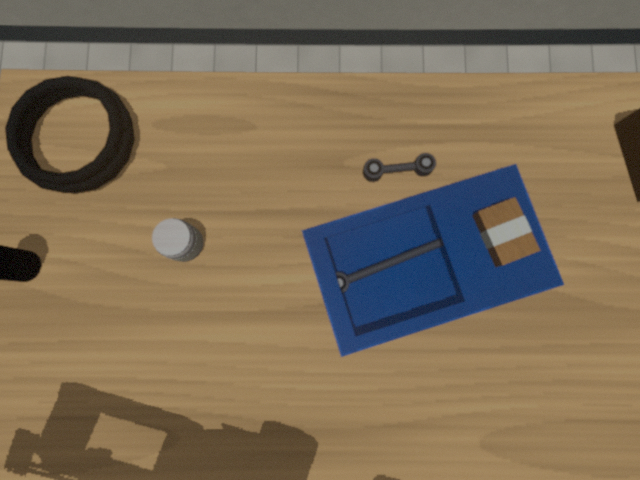

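View pics/side0.png

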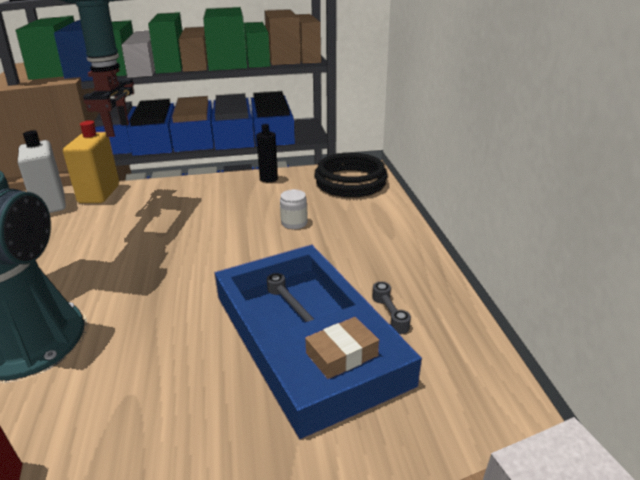

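Top view: the bin's corners are at about (303,231), (517,165), (563,284) and (341,355). Eye_a is at (341,283), and the rod runs to the cover edge at about (440,243). The carton is at (508,231), the tin at (173,238) and the short link at (400,166). The side view agrees: eye_a at (276,283), with the rod going under the cover.

```bash
cat > h.py <<'E'
import cv2,numpy as np
def ray(s,uv,z):
    p=cv2.undistortPoints(np.float64(uv).reshape(-1,1,2),s["camera_matrix"],s["dist"]).reshape(-1,2)
    T=s["world_from_camera"]; d=np.c_[p,np.ones(len(p))]@T[:3,:3].T
    return T[:3,3]+d*((z-T[2,3])/d[:,2])[:,None]
E
python3 - <<'E'
import pickle; from h import *
d=pickle.load(open("s0.pkl","rb")); s=d["top"]; im=s["pixels"].astype(int)
m=((im[...,2]>im[...,0]+25)&(im[...,2]>im[...,1]+15)).astype(np.uint8)
c=max(cv2.findContours(m,0,1)[0],key=cv2.contourArea)
h=cv2.convexHull(c); a=cv2.approxPolyDP(h,12,True).reshape(-1,2); print(a)
P=ray(s,a,.07)[:,:2]; r=cv2.minAreaRect(np.float32(ray(s,h.reshape(-1,2),.07)[:,:2])*1000); print(np.round(P,4),r)
# rod: dark grey non-blue inside the opening
g=((im.max(2)-im.min(2)<30)&(im.max(2)<140)).astype(np.uint8)
q=np.zeros_like(g); cv2.fillConvexPoly(q,cv2.convexHull(c),1); q=cv2.erode(q,np.ones((9,9)))
n,l,st,ce=cv2.connectedComponentsWithStats(g*q); print(st,ce)
i=1+st[1:,4].argmax(); vs=np.argwhere(l==i)[:,::-1]
rod=vs[(vs[:,0]>352)&(vs[:,0]<436)]; L=ray(s,rod,.020)
f=cv2.fitLine(np.float32(L[:,:2]),cv2.DIST_HUBER,0,.01,.01).ravel(); print("rod",f,np.degrees(np.arctan2(f[1],f[0])))
W=ray(s,vs,.020)[:,:2]; t=(W-f[2:])@f[:2]; print("ends t",t.min(),t.max(), f[2:]+t.min()*f[:2], f[2:]+t.max()*f[:2])
cv2.imwrite("pics/c.png",cv2.resize(s["pixels"][150:370,290:570,::-1],None,fx=2.8,fy=2.7,interpolation=2))
E
```

```text
[[515 165]
 [562 284]
 [341 355]
 [303 231]]
[[ 0.7299 -0.2508]
 [ 0.5153 -0.3195]
 [ 0.3922  0.0649]
 [ 0.6066  0.1327]] ((561.3833618164062, -93.45036315917969), (228.6815185546875, 407.2039794921875), 17.888437271118164)
[[     0      0    640    480 305664]
 [   473    197     56     70    475]
 [   507    221      1      1      1]
 [   510    220      1      1      1]
 [   505    225     36     40     65]
 [   336    238    107     55    990]
 [   329    250      1      1      1]
 [   360    329      2      1      2]
 [   356    330      1      1      1]] [[318.97746872 239.42772783]
 [489.98105263 233.54315789]
 [507.         221.        ]
 [510.         220.        ]
 [527.8        248.43076923]
 [384.84848485 263.84141414]
 [329.         250.        ]
 [360.5        329.        ]
 [356.         330.        ]]
rod [ 0.37910935 -0.92535186  0.55998    -0.03489406] -67.72147
ends t -0.11205082804271346 0.09888691641645965 [0.51750046 0.06879238] [ 0.59746893 -0.12639925]
```

View pics/c.png

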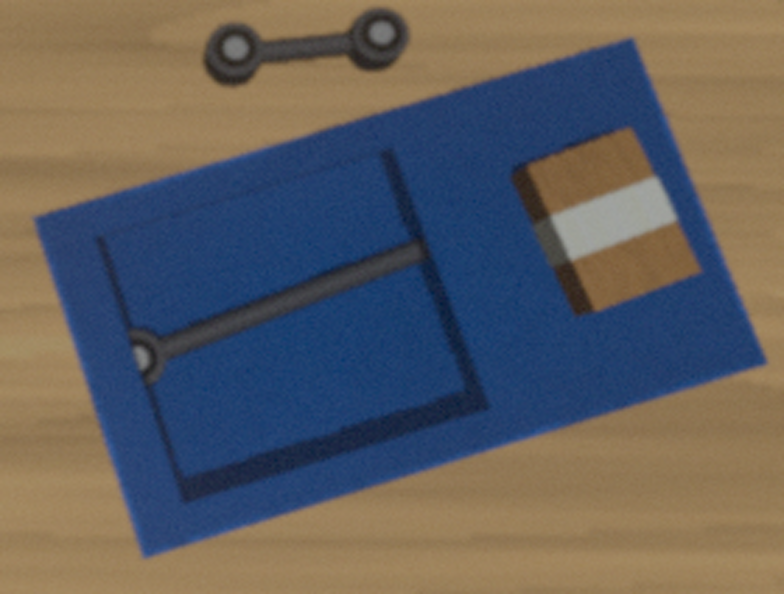

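The crop shows eye_a's bright bore at about (138,358), partly cut off by the lip. That is full-image pixel (339.3,282.8). The rod is clear from there to the cover edge.

```bash
python3 - <<'E'
import pickle; from h import *
d=pickle.load(open("s0.pkl","rb")); s=d["top"]
th=np.radians(107.89); C=np.array([.5614,-.0935]); ax=np.array([np.cos(th),np.sin(th)]); ay=np.array([-ax[1],ax[0]]); M=C+.07*ax
B=lambda p:np.round([(p-M)@ax,(p-M)@ay],4)
u=np.array([-.3791,.9254]); n=np.array([-u[1],u[0]]); o=np.array([.55998,-.03489])
for uv in[(339.3,282.8),(340.7,282.6)]:
    e=ray(s,[uv],.036)[0,:2]; e2=o+((e-o)@u)*u; print("eyeA",e,"offline",(e-o)@n,"mouth",B(e)); 
    m=e2-.13*u; print("mid",m,"mouth",B(m),"eyeB",B(m-.13*u))
print("M",M,"ax",ax)
im=s["pixels"].astype(int); k=((im[...,0]>im[...,2]+20)|(im.min(2)>110)).astype(np.uint8)
q=np.zeros_like(k); q[190:272,470:546]=k[190:272,470:546]
c=max(cv2.findContours(q,0,1)[0],key=cv2.contourArea).reshape(-1,2)
P=np.array([B(p[:2]) for p in ray(s,c,.106)]); print("carton",P.min(0),P.max(0))
# cross-check rod with side view: eye_a
print("side eye", ray(d["side"],[(276,280)],.036), B(ray(d["side"],[(276,280)],.036)[0,:2]))
E
```

```text
eyeA [0.51676438 0.06698881] offline 0.0013694756424256912 mouth [ 0.0964 -0.0068]
mid [ 0.56731115 -0.05278567] mouth [-0.0331 -0.0181] eyeB [-0.1627 -0.0281]
eyeA [0.51714051 0.0644352 ] offline 0.0019894812692424777 mouth [ 0.0939 -0.0064]
mid [ 0.56826106 -0.05510444] mouth [-0.0356 -0.0183] eyeB [-0.1652 -0.0283]
M [ 0.53989666 -0.02688464] ax [-0.30719053  0.95164803]
carton [-0.2392 -0.0528] [-0.1562  0.0497]
side eye [[0.51892819 0.05731334 0.036     ]] [ 0.0866 -0.0059]
```

```bash
cat >> h.py <<'E'
from scipy.spatial.transform import Rotation as R
def rot(s): q=s["tool_rot"]; return R.from_quat([q[1],q[2],q[3],q[0]])
def delta(s,p,Rt):
    Rc=rot(s); return np.round((Rc.inv()*Rt).as_rotvec(degrees=True),2), np.round(Rt.inv().apply(p-s["tcp_pos"]),4), np.round(Rc.inv().apply(p-s["tcp_pos"]),4)
def down(yaw,tilt=0): # tool x at yaw (deg), tool z down, then tilted about tool y
    return R.from_euler('z',yaw,degrees=True)*R.from_euler('x',180,degrees=True)*R.from_euler('y',tilt,degrees=True)
E
python3 - <<'E'
from h import *; from plant import robot
s=robot.get_state(); print(delta(s,np.array([.568,-.054,.15]),down(112.3)))
E
```

```text
(array([-9.000e-02,  3.000e-02,  5.448e+01]), array([-0.7534,  0.1568,  0.0719]), array([-0.5654, -0.5219,  0.0726]))
```

Call:
step_arm(
  series=[0,0,10,0.03,0,0,1,0,0,0,0,0,0,1],
)

```text
clock: 0.35
tcp_pos: [0.1067, 0.5907, 0.2222]
tool_rot: [-0.0, 0.2, 0.98, -0.001]
contact_force: [0.6, -1.3, 0.6]
gripper_width: 0.0878
gripper_force: 0.0
```

```bash
python3 - <<'E'
from h import *; from plant import robot
s=robot.get_state(); print(s["clock"],s["tcp_pos"],rot(s).as_matrix().round(3))
print(delta(s,np.array([.568,-.054,.15]),down(112.3)))
E
```

```text
0.35 [0.1066685  0.59074056 0.22218376] [[-0.92   0.393 -0.001]
 [ 0.393  0.92  -0.001]
 [ 0.    -0.001 -1.   ]]
(array([-7.000e-02,  1.000e-02,  4.457e+01]), array([-0.7716,  0.1822,  0.0722]), array([-0.6775, -0.4116,  0.0725]))
```

Call:
step_arm(
  series=[0,0,9,0,0,0,1,0,0,9,0,0,0,1,0,0,9,0,0,0,1,0,0,9,0,0,0,1,0,0,8.6,0,0,0,1,-0.0,0,0,-0.051,0.012,0.0048,1,0,0,0,-0.051,0.012,0.0048,1,0,0,0,-0.051,0.012,0.0048,1,0,0,0,-0.051,0.012,0.0048,1,0,0,0,-0.051,0.012,0.0048,1,0,0,0,-0.051,0.012,0.0048,1,0,0,0,-0.051,0.012,0.0048,1,0,0,0,-0.051,0.012,0.0048,1,0,0,0,-0.051,0.012,0.0048,1,0,0,0,-0.051,0.012,0.0048,1,0,0,0,-0.051,0.012,0.0048,1,0,0,0,-0.051,0.012,0.0048,1,0,0,0,-0.051,0.012,0.0048,1,0,0,0,-0.051,0.012,0.0048,1,0,0,0,-0.051,0.012,0.0048,1],
)

```text
clock: 2.85
tcp_pos: [0.5641, -0.0519, 0.1504]
tool_rot: [0.0, 0.557, 0.831, -0.0]
contact_force: [-0.3, 1.0, -0.2]
gripper_width: 0.0878
gripper_force: 0.0
```

```bash
python3 - <<'E'
from h import *; from plant import robot,imaging
s=robot.get_state(); print(s["clock"],s["tcp_pos"],rot(s).as_matrix().round(3))
print(delta(s,np.array([.568,-.054,.008]),down(112.3)))
for n in("side",):
    i=imaging.snapshot(n); cv2.imwrite(f"pics/{n}1.png",i["pixels"][180:440,180:460,::-1])
E
```

```text
2.85 [ 0.56412738 -0.05189457  0.1503684 ] [[-0.38   0.925 -0.   ]
 [ 0.925  0.38  -0.   ]
 [-0.    -0.    -1.   ]]
(array([-0.02,  0.02,  0.04]), array([-0.0034,  0.0028,  0.1424]), array([-0.0034,  0.0028,  0.1424]))
```

View pics/side1.png

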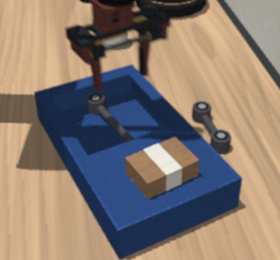

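The fingers are open over the rod and straddling it, at about (100,70) to (145,60) in the crop. The rod lies below at (110,120) and everything else is clear. Next: descend and close.

Call:
step_arm(
  series=[0,0,0,-0.003,0.0015,0,1,0,0,0,0,0,0.03,1,0,0,0,0,0,0.03,1,0,0,0,0,0,0.03,1,0,0,0,0,0,0.02,1,0,0,0,0,0,0.02,1,0,0,0,0,0,0.011,1,0,0,0,0,0,0,1],
)

```text
clock: 3.9
tcp_pos: [0.565, -0.0511, 0.0093]
tool_rot: [-0.001, 0.557, 0.83, -0.0]
contact_force: [-0.2, 0.1, -0.1]
gripper_width: 0.0881
gripper_force: 0.0
```

Call:
step_arm(
  series=[0,0,0,0,0,0,0.5,0,0,0,0,0,0,0.2,0,0,0,0,0,0,0,0,0,0,0,0,0,0,0,0,0,0,0,0,0,0,0,0,0,0,0,0],
)

```text
clock: 4.65
tcp_pos: [0.566, -0.0518, 0.0096]
tool_rot: [-0.0, 0.558, 0.83, -0.0]
contact_force: [0.2, 0.0, -1.0]
gripper_width: 0.0312
gripper_force: 0.0
```

Call:
step_arm(
  series=[0,0,0,0,0,0,0,0,0,0,0,0,0,0,0,0,0,0,0,0,0,0,0,0,0,0,0,0],
)

```text
clock: 5.15
tcp_pos: [0.5664, -0.0517, 0.0097]
tool_rot: [0.0, 0.558, 0.83, 0.0]
contact_force: [2.3, 0.9, -2.1]
gripper_width: 0.0155
gripper_force: 30.0
```

```bash
cat > plan.py <<'E'
import sys; from h import *; from plant import robot
O=3.; D=10.3  # grasp is O mm from mid along the rod; TCP D mm beyond the rod axis
W=[(-35,-50,0),(-35,-42,0),(-75,-42,0),(-70,-13,12),(-25,10,22),(5,32,30),(60,64,30),(50,155,30)]
N=[4,8,8,10,10,10,12]
def outline(x,z,t):
    c,s=np.cos(np.radians(t)),np.sin(np.radians(t)); g=np.linspace(0,1,41)
    bx=lambda a,b,e,f:np.vstack([np.c_[a+(b-a)*g,0*g+e],np.c_[a+(b-a)*g,0*g+f],np.c_[0*g+a,e+(f-e)*g],np.c_[0*g+b,e+(f-e)*g]])
    P=np.vstack([bx(-150,-110,-16,16),bx(110,150,-16,16),bx(-110,110,-8,8),bx(O-10,O+10,-D,70),bx(O-38,O+38,70,250)])
    return P@np.array([[c,s],[-s,c]])+[x,z]
box=lambda P,a,b,e,f:np.hypot(np.maximum(np.maximum(a-P[:,0],P[:,0]-b),0),np.maximum(np.maximum(e-P[:,1],P[:,1]-f),0)).min()
tcp=lambda x,z,t:(lambda c,s:np.array([x+O*c+D*s,z+O*s-D*c]))(np.cos(np.radians(t)),np.sin(np.radians(t)))
E
python3 - <<'E'
from plan import *
for k,n in enumerate(N):
    a,b=np.array(W[k],float),np.array(W[k+1],float); cl=[]; rows=[]
    for i in range(n):
        p,q=a+(b-a)*i/n,a+(b-a)*(i+1)/n; P=outline(*q)
        cl.append([box(P,-300,-100,-4,0),box(P,100,134,-4,0),P[:,1].min()+66,P[:,0].min()+270 if P[:,1].min()<0 else 99,box(P,-240,-156,0,36)])
        d=tcp(*q)-tcp(*p); c,s=np.cos(np.radians(p[2])),np.sin(np.radians(p[2]))
        rows.append([q[2]-p[2],1e3*0+d@[c,s],-(d@[-s,c])])
    print(k,"min clear cover,lip,floor,wall,carton",np.min(cl,0).round(1)," rows(turn y,dx,dz mm)",np.mean(rows,0).round(2),np.std(rows,0).round(2))
E
```

```text
0 min clear cover,lip,floor,wall,carton [22. 22.  2. 85. 26.]  rows(turn y,dx,dz mm) [ 0.  0. -2.] [0. 0. 0.]
1 min clear cover,lip,floor,wall,carton [18. 22.  8. 45. 26.]  rows(turn y,dx,dz mm) [ 0. -5.  0.] [0. 0. 0.]
2 min clear cover,lip,floor,wall,carton [ 7.  20.1  6.2 45.3 20.2]  rows(turn y,dx,dz mm) [ 1.5   1.22 -3.63] [0.   0.21 0.06]
3 min clear cover,lip,floor,wall,carton [ 5.1 16.9  5.  54.7 18.3]  rows(turn y,dx,dz mm) [ 1.    5.14 -0.98] [0.   0.05 0.25]
4 min clear cover,lip,floor,wall,carton [  5.4  42.6   5.3 103.5  24.7]  rows(turn y,dx,dz mm) [ 0.8   3.8  -0.73] [0.   0.03 0.15]
5 min clear cover,lip,floor,wall,carton [  5.2  65.1  12.3 125.2  38.6]  rows(turn y,dx,dz mm) [ 0.    6.36 -0.02] [0. 0. 0.]
6 min clear cover,lip,floor,wall,carton [23.7 72.1 48.7 99.  74.1]  rows(turn y,dx,dz mm) [ 0.    3.07 -6.98] [0. 0. 0.]
```

Call:
step_arm(
  series=[0,0,0,0,0,-0.002,0,0,0,0,0,0,-0.002,0,0,0,0,0,0,-0.002,0,0,0,0,0,0,-0.002,0,0,0,0,-0.005,0,0,0,0,0,0,-0.005,0,0,0,0,0,0,-0.005,0,0,0,0,0,0,-0.005,0,0,0,0,0,0,-0.005,0,0,0,0,0,0,-0.005,0,0,0,0,0,0,-0.005,0,0,0,0,0,0,-0.005,0,0,0,0,0,0,0,0,0,0],
)

```text
clock: 6.78
tcp_pos: [0.5814, -0.0892, 0.0177]
tool_rot: [0.0, 0.558, 0.83, 0.0]
contact_force: [0.1, 0.5, -5.6]
gripper_width: 0.015
gripper_force: 30.0
```

```bash
python3 - <<'E'
from h import *; from plant import robot,imaging
s=robot.get_state(); d=s["tcp_pos"][:2]-np.array([.5399,-.0269]); print(s["tcp_pos"],d@[-.3072,.9517],s["contact_force"],s["ft_torque"],s["gripper_width"])
for n in("side","top"):
    i=imaging.snapshot(n); 
    x=i["pixels"][200:400,200:440] if n=="side" else i["pixels"][150:350,290:530]
    cv2.imwrite(f"pics/{n}2.png",x[:,:,::-1])
a,b=[cv2.imread(f"pics/{n}2.png") for n in("side","top")]
cv2.imwrite("pics/b2.png",cv2.resize(np.hstack([a,b]),(792,330),interpolation=2))
E
```

```text
[ 0.58143026 -0.08922824  0.01770155] -0.07207588643473606 [ 0.0712113   0.46385161 -5.60143628] [-0.02704677  0.05042172  0.04333594] 0.015018761318126742
```

View pics/b2.png

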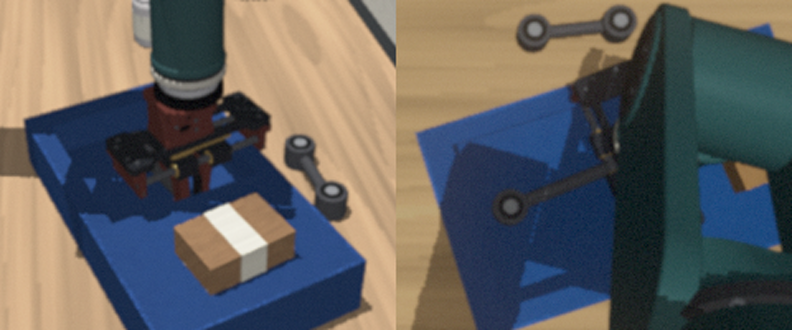

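Left: the link is gripped at mid-rod and the carton is untouched. Right: eye_a is clear of the lip at about (511,206). The weight is about 5.6 N with almost no moment, so the grasp is balanced. Next: tilt.

Call:
step_arm(
  series=[0,1.5,0,0.0009,0,-0.0037,0,0,1.5,0,0.001,0,-0.0037,0,0,1.5,0,0.0011,0,-0.0036,0,0,1.5,0,0.0012,0,-0.0036,0,0,1.5,0,0.0013,0,-0.0036,0,0,1.5,0,0.0014,0,-0.0036,0,0,1.5,0,0.0014,0,-0.0036,0,0,1.5,0,0.0015,0,-0.0036,0,0,0,0,0,0,0,0],
)

```text
clock: 8.0
tcp_pos: [0.579, -0.0828, 0.0477]
tool_rot: [-0.086, 0.555, 0.825, 0.058]
contact_force: [-0.1, -0.4, -5.3]
gripper_width: 0.0149
gripper_force: 30.0
```

```bash
cat > chk.py <<'E'
from plan import *
s=robot.get_state(); p=s["tcp_pos"]; d=p[:2]-np.array([.5399,-.0269]); X=rot(s).as_matrix()[:,0]
t=np.degrees(np.arcsin(X[2])); x=d@[-.3072,.9517]*1e3; z=p[2]*1e3-70; g=tcp(0,0,t)
print("tilt",t,"mid x,z",x-g[0],z-g[1],"F",s["contact_force"].round(1),"T",s["ft_torque"].round(3))
E
python3 chk.py
```

```text
tilt 11.985384314839758 mid x,z -70.28562771599708 -12.854158217189594 F [-0.1 -0.4 -5.3] T [-0.348 -0.093  0.005]
```

Call:
step_arm(
  series=[0,1,0,0.0052,0,-0.0014,0,0,1,0,0.0052,0,-0.0013,0,0,1,0,0.0052,0,-0.0012,0,0,1,0,0.0052,0,-0.0011,0,0,1,0,0.0051,0,-0.001,0,0,1,0,0.0051,0,-0.0009,0,0,1,0,0.0051,0,-0.0009,0,0,1,0,0.0051,0,-0.0008,0,0,1,0,0.0051,0,-0.0007,0,0,1,0,0.0051,0,-0.0006,0,0,0,0,0,0,0,0],
)

```text
clock: 9.38
tcp_pos: [0.5609, -0.0391, 0.0716]
tool_rot: [-0.158, 0.548, 0.815, 0.106]
contact_force: [-0.4, 0.1, -5.0]
gripper_width: 0.0154
gripper_force: 30.0
```

```bash
python3 chk.py; python3 - <<'E'
from h import *; from plant import imaging
i=imaging.snapshot("side"); j=imaging.snapshot("top")
cv2.imwrite("pics/b3.png",cv2.resize(np.hstack([i["pixels"][200:400,200:440],j["pixels"][150:350,290:530]])[:,:,::-1],(792,330),interpolation=2))
E
```

```text
tilt 22.01302333800025 mid x,z -24.71847060273845 10.001394462545678 F [-0.4  0.1 -5. ] T [-0.53  -0.158 -0.006]
```

View pics/b3.png

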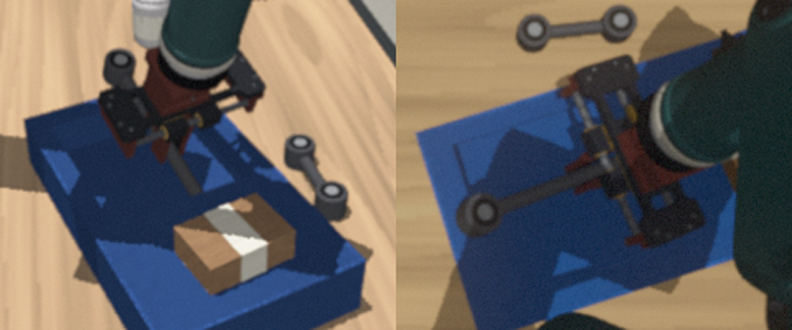

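Left: eye_a is up and out at (120,68), and eye_b is still under the cover. Right: eye_a's bore is at (484,211). I'll check that tilt for slip before going on.

```bash
python3 - <<'E'
from h import *; from plant import imaging
i=imaging.snapshot("top"); j=imaging.snapshot("side")
u=np.array([-.3791,.9254]); M=np.array([.5399,-.0269])
a=ray(i,[(290+88/1.65,150+211/1.65)],.1435)[0]; print((a[:2]-M)@[-.3072,.9517], "expect .0898")
b=ray(j,[(200+119/1.65,200+58/1.65)],.1435)[0]; print((b[:2]-M)@[-.3072,.9517])
E
```

```text
0.09237260177448287 expect .0898
0.09461796924368357
```

Call:
step_arm(
  series=[0,0.8,0,0.0038,0,-0.001,0,0,0.8,0,0.0038,0,-0.0009,0,0,0.8,0,0.0038,0,-0.0008,0,0,0.8,0,0.0038,0,-0.0008,0,0,0.8,0,0.0038,0,-0.0007,0,0,0.8,0,0.0038,0,-0.0007,0,0,0.8,0,0.0038,0,-0.0006,0,0,0.8,0,0.0038,0,-0.0006,0,0,0.8,0,0.0038,0,-0.0006,0,0,0.8,0,0.0038,0,-0.0005,0,0,0,0,0,0,0,0],
)

```text
clock: 10.95
tcp_pos: [0.5491, -0.0103, 0.0945]
tool_rot: [-0.215, 0.539, 0.802, 0.144]
contact_force: [0.0, -0.7, -5.8]
gripper_width: 0.0155
gripper_force: 30.0
```

```bash
python3 chk.py
```

```text
tilt 30.01052122736755 mid x,z 5.235236396694255 31.916378896933576 F [ 0.  -0.7 -5.8] T [-0.67  -0.204 -0.006]
```

The eye is within 3–5 mm of prediction, so there was no slip. Next: slide out along the rod, then lift.

Call:
step_arm(
  series=[0,0,0,0.0064,0,0,0,0,0,0,0.0064,0,0,0,0,0,0,0.0064,0,0,0,0,0,0,0.0064,0,0,0,0,0,0,0.0064,0,0,0,0,0,0,0.0064,0,0,0,0,0,0,0.0064,0,0,0,0,0,0,0.0064,0,0,0,0,0,0,0.0064,0,0,0,0,0,0,0.0064,0,0,0],
)

```text
clock: 12.2
tcp_pos: [0.528, 0.0414, 0.1267]
tool_rot: [-0.215, 0.539, 0.802, 0.144]
contact_force: [0.4, 0.4, -5.9]
gripper_width: 0.0155
gripper_force: 30.0
```

Call:
step_arm(
  series=[0,0,0,0.003,0,-0.007,0,0,0,0,0.003,0,-0.007,0,0,0,0,0.003,0,-0.007,0,0,0,0,0.003,0,-0.007,0,0,0,0,0.003,0,-0.007,0,0,0,0,0.003,0,-0.007,0,0,0,0,0.003,0,-0.007,0,0,0,0,0.003,0,-0.007,0,0,0,0,0.003,0,-0.007,0,0,0,0,0.003,0,-0.007,0,0,0,0,0.003,0,-0.007,0,0,0,0,0.003,0,-0.007,0,0,0,0,0,0,0,0,0,0,0,0,0,0,0,0,0,0,0,0,0,0,0,0,0,0,0,0,0,0],
)

```text
schema error: expected a multiple of 7 numbers
```

```bash
python3 chk.py; python3 - <<'E'
from h import *; from plant import imaging
i=imaging.snapshot("side"); cv2.imwrite("pics/s4.png",i["pixels"][100:440,160:480,::-1])
E
```

```text
tilt 29.993150876318364 mid x,z 60.88332492945595 64.11442597313687 F [ 0.4  0.4 -5.9] T [-0.749 -0.232 -0.052]
```

View pics/s4.png

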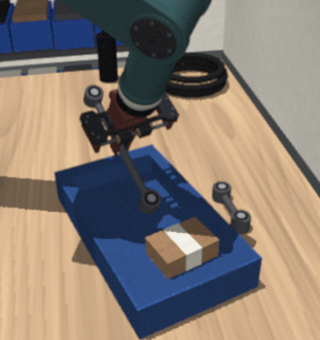

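The lift call was refused because of a miscounted row. The picture shows the link slanting out of the opening, with eye_a at (93,95) and eye_b at (151,200), clear of the cover edge. Lifting now.

Call:
step_arm(
  series=[0,0,0,0.003,0,-0.007,0,0,0,0,0.003,0,-0.007,0,0,0,0,0.003,0,-0.007,0,0,0,0,0.003,0,-0.007,0,0,0,0,0.003,0,-0.007,0,0,0,0,0.003,0,-0.007,0,0,0,0,0.003,0,-0.007,0,0,0,0,0.003,0,-0.007,0,0,0,0,0.003,0,-0.007,0,0,0,0,0.003,0,-0.007,0,0,0,0,0.003,0,-0.007,0,0,0,0,0.003,0,-0.007,0,0,0,0,0.003,0,-0.007,0],
)

```text
clock: 13.88
tcp_pos: [0.5326, 0.0301, 0.2253]
tool_rot: [-0.215, 0.539, 0.802, 0.144]
contact_force: [-0.1, 0.2, -5.9]
gripper_width: 0.0151
gripper_force: 30.0
```

Call:
step_arm(
  series=[0,0,0,0,0,0,0,0,0,0,0,0,0,0,0,0,0,0,0,0,0,0,0,0,0,0,0,0,0,0,0,0,0,0,0,0,0,0,0,0,0,0],
)

```text
clock: 14.62
tcp_pos: [0.5326, 0.0302, 0.2247]
tool_rot: [-0.215, 0.539, 0.802, 0.144]
contact_force: [0.4, 0.7, -5.3]
gripper_width: 0.0152
gripper_force: 30.0
```

```bash
python3 chk.py; python3 - <<'E'
from h import *; from plant import imaging
i=imaging.snapshot("side"); cv2.imwrite("pics/s5.png",i["pixels"][60:440,160:480,::-1])
E
```

```text
tilt 30.001550778896934 mid x,z 48.877341704869416 162.13927251154013 F [ 0.4  0.7 -5.3] T [-0.697 -0.222  0.012]
```

View pics/s5.png

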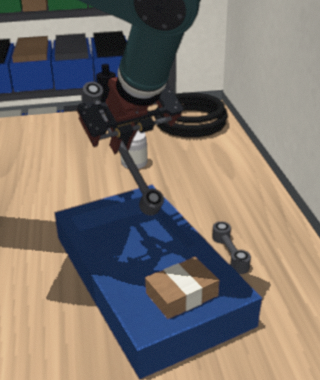

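The link hangs clear of the bin, with its lower eye at (152,201) and about 97 mm above the bin's top. The carton, tin and short link are where they were. Handing in.

```bash
python3 -c "
from plant import robot
print(robot.close_job())"
```

```text
the job is handed in; nothing more can be done
None
```

The long link came out slanting, eye_a first, with no sign of contact with the bin in the force readings. I handed in at 14.7 s with it held still, its lowest part about 7 cm above the bin's top; the carton, tin and short link look unmoved in the pictures, and no verdict came back.

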